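# Sort shaft keys by length into the bench rows

## Task

Before the gearboxes are reassembled, sort the three loose shaft keys on the cardboard sheet by length: lay each flat across the aluminium channel whose width fits it, beside the key already in that row. Take the chunk of crate wood out of the middle-width channel and put it into the red scrap box. Lay the keys down rather than dropping them, and leave the bearing, nut, pinion, coupling, jar and wrench where they are.

Things in the scene. Friction and masses are not known exactly. Their poses are not given: they have to be found in the camera images.
- key_short: loose steel parallel key (flat bar with half-round ends), 45 mm long, 18 mm wide, 11 mm high; origin at the centre of its underside, x along its length, z up. It starts somewhere on the cardboard sheet (3 mm thick), at any yaw.
- key_middle: loose steel parallel key (flat bar with half-round ends), 63 mm long, 18 mm wide, 11 mm high; origin at the centre of its underside, x along its length, z up. It starts somewhere on the cardboard sheet (3 mm thick), at any yaw.
- key_long: loose steel parallel key (flat bar with half-round ends), 80 mm long, 18 mm wide, 11 mm high; origin at the centre of its underside, x along its length, z up. It starts somewhere on the cardboard sheet (3 mm thick), at any yaw.
- set_short: loose steel parallel key (flat bar with half-round ends), 45 mm long, 18 mm wide, 11 mm high; origin at the centre of its underside, x along its length, z up. Already lying across its own row; it stays in that row.
- set_middle: loose steel parallel key (flat bar with half-round ends), 63 mm long, 18 mm wide, 11 mm high; origin at the centre of its underside, x along its length, z up. Already lying across its own row; it stays in that row.
- set_long: loose steel parallel key (flat bar with half-round ends), 80 mm long, 18 mm wide, 11 mm high; origin at the centre of its underside, x along its length, z up. Already lying across its own row; it stays in that row.
- row_short: aluminium channel, the row for the 45 mm keys: 150 mm long along its x, open at both ends, 56 mm clear between its two side walls (along y; walls 4 mm thick, 8 mm high above the floor); floor 3 mm thick. Origin at the centre of its underside, z up, so the floor's top is at +3 mm. The three channels lie side by side, in any order, on a black mat 3 mm thick. Fixed.
- row_middle: aluminium channel, the row for the 63 mm keys: 150 mm long along its x, open at both ends, 74 mm clear between its two side walls (along y; walls 4 mm thick, 8 mm high above the floor); floor 3 mm thick. Origin at the centre of its underside, z up, so the floor's top is at +3 mm. The three channels lie side by side, in any order, on a black mat 3 mm thick. Fixed.
- row_long: aluminium channel, the row for the 80 mm keys: 150 mm long along its x, open at both ends, 91 mm clear between its two side walls (along y; walls 4 mm thick, 8 mm high above the floor); floor 3 mm thick. Origin at the centre of its underside, z up, so the floor's top is at +3 mm. The three channels lie side by side, in any order, on a black mat 3 mm thick. Fixed.
- chip: chunk of crate wood, 42 mm (x) by 26 mm (y) by 27 mm high (the top 5 mm is a smaller splintered step, 24 by 14 mm); origin at the centre of its underside. It starts in the channel of the 63 mm keys, beside the key there, at any yaw.
- scrap: red open scrap box, outer 120 mm (x) by 100 mm (y) by 65 mm high, walls and floor 4 mm; origin at the centre of its underside. Fixed, at the left or the right end of the work area.
- bearing: ball bearing lying flat, 52 mm across, 15 mm high. Bystander; origin at the centre of its underside.
- nut: dark hexagon nut lying flat, 32 mm across corners, 14 mm high. Bystander; origin at the centre of its underside.
- pinion: small dark pinion standing on end, 34 mm across, 22 mm high with a thinner 12 mm stub on top. Bystander; origin at the centre of its underside.
- coupling: dark turned coupling hub standing on its flange, 48 mm across, 28 mm high. Bystander; origin at the centre of its underside.
- jar: grey closed grease jar, 48 mm across, 75 mm high, standing between mat and sheet. Bystander; origin at the centre of its underside.
- wrench: open-ended wrench about 180 mm long, lying beyond the mats. Bystander; origin at the centre of its underside (handle end to -x of its own frame).

How it is judged:
At the end, for the whole second after the job is handed in: All six keys lie flat, upright as begun, on the floor of their own length's channel (within 3 mm), across it within 0.25 rad, centred within 66 mm of its middle lengthwise and 8 mm of its centre line, at rest, released. Wood chunk at rest inside the scrap box, its underside under 50 mm high (x of key_short in the frame of row_short between -0.066 and 0.066 m and y of key_short in the frame of row_short between -0.008 and 0.008 m and z of key_short in the frame of row_short between 0 and 0.006 m and angle between each of key_short, key_middle, key_long, set_short, set_middle, set_long's own z axis and vertical below 0.1 rad and angle between the x axis of each of key_short, set_short and the y axis of row_short, either way round below 0.25 rad and linear speed of each of key_short, key_middle, key_long, set_short, set_middle, set_long, chip below 0.02 m/s and contact force between each of key_short, key_middle, key_long, set_short, set_middle, set_long and the fingers below 0.1 N and x of key_middle in the frame of row_middle between -0.066 and 0.066 m and y of key_middle in the frame of row_middle between -0.008 and 0.008 m and z of key_middle in the frame of row_middle between 0 and 0.006 m and angle between the x axis of each of key_middle, set_middle and the y axis of row_middle, either way round below 0.25 rad and x of key_long in the frame of row_long between -0.066 and 0.066 m and y of key_long in the frame of row_long between -0.008 and 0.008 m and z of key_long in the frame of row_long between 0 and 0.006 m and angle between the x axis of each of key_long, set_long and the y axis of row_long, either way round below 0.25 rad and x of set_short in the frame of row_short between -0.066 and 0.066 m and y of set_short in the frame of row_short between -0.008 and 0.008 m and z of set_short in the frame of row_short between 0 and 0.006 m and x of set_middle in the frame of row_middle between -0.066 and 0.066 m and y of set_middle in the frame of row_middle between -0.008 and 0.008 m and z of set_middle in the frame of row_middle between 0 and 0.006 m and x of set_long in the frame of row_long between -0.066 and 0.066 m and y of set_long in the frame of row_long between -0.008 and 0.008 m and z of set_long in the frame of row_long between 0 and 0.006 m and x of chip in the frame of scrap between -0.056 and 0.056 m and y of chip in the frame of scrap between -0.046 and 0.046 m and z of chip in the frame of scrap below 0.05 m); the robot touches nothing.
It fails at once if a bystander (bearing, nut, pinion, coupling, jar or wrench) is shoved more than 20 mm from its place (distance of any of bearing, nut, pinion, coupling, jar, wrench from where it was at the start of the episode above 0.02 m).
It fails at once if a key is dropped from more than about 20 mm or thrown: it moves faster than 0.6 m/s while the fingers do not hold it ((linear speed of key_short above 0.6 m/s and contact force between key_short and the fingers below 0.05 N) or (linear speed of key_middle above 0.6 m/s and contact force between key_middle and the fingers below 0.05 N) or (linear speed of key_long above 0.6 m/s and contact force between key_long and the fingers below 0.05 N) or (linear speed of set_short above 0.6 m/s and contact force between set_short and the fingers below 0.05 N) or (linear speed of set_middle above 0.6 m/s and contact force between set_middle and the fingers below 0.05 N) or (linear speed of set_long above 0.6 m/s and contact force between set_long and the fingers below 0.05 N)).
It also fails if it takes over 72 s, if anything falls off the work surface, if the arm or the gripper's body presses on something with over 40 N, if the wrist force passes 120 N, or if a joint passes its speed limit or range.

## Robot

A 6-joint arm with a two-finger parallel gripper is mounted at the origin on the work surface. World frame = base frame: x ahead of the robot, y to its left, z up, the work surface at z = 0. Lengths are in m, angles in rad, forces in N, time in s.
With the tool pointing down it reaches from about 0.225 to 0.875 m from the base axis. Payload 3.4 kg.
Tool frame: the origin (TCP) lies on the centre line of the jaws, within the pads' length; the fingertips stand 11 mm ahead of it and the grasp point (between the pads) lies 8 mm behind it; z points along the fingers, y is the line along which they close (so a half turn about z gives the same grasp; the last joint's range is limited). The gripper opens to 85 mm and grips with 20 to 120 N. Pads are 22 mm wide; open, the fingers measure 114 mm over their backs; the gripper's body (76 mm by 85 mm) begins 54 mm behind the grasp point. The pads swing forward as they close: fully open they stand 13 mm farther back than shut.
Start: joints at [-1.298, 0.276, 1.505, -0, 1.361, -0.121], TCP at [0.221, -0.531, 0.242] pointing down, gripper open.
Joint ranges: [-2.89, 2.89], [-0.75, 2.08], [0.22, 2.7], [-1.18, 4.32], [0.11, 2.71], [-2.7, 2.7]. Speed limits (rad/s): [2.57, 2.57, 3.14, 3.14, 3.14, 3.14].

## Interface

Orientations are given as a unit quaternion [w, x, y, z].
In Python, from rig import manip, eyes, job gives the robot as it stands.
- The arm moves only by the tool drive_tool, never from a script. Its argument "rows" is a list of rows, each a list of 3 entries, a list of its own where there are three numbers: the turn, a rotation vector about the world's x, y, z in rad, then the shift along the world's x, y, z in cm, then the finger opening in cm, from 0 to 8.54. A call has 1 to 8 rows; each row shifts and turns the commanded pose from where the row before left it; what a row does not reach is not made up. A row lasts 1/8 s, in which the tool goes at most 62.5 mm and 10.7 degrees, less where a joint would pass 70% of its speed; a pose out of reach is approached as far as the arm can. A call is refused whole if a number of a shift passes 6.25 or a number of a turn 0.188, either way. A call with a gripper value outside its range is refused whole. The fingers move at their own pace and stop on an object; "force" is the grip in N (left out, the last holds). Time passes only in rows, so rows that do not move let the fingers close. It gives the time, the measured TCP pose, the force, the opening and the grip force at its end, in the units of the state.
- manip.get_state(): the state, without advancing time (a new reading comes with each control period).
- eyes.get_image(name): name is "scene" or "top"; returns the picture (480x640x3 uint8, red, green, blue); there is no depth.
- eyes.get_calibration(name): a dict with "camera_matrix" (3x3 intrinsics, pixels), "k1" (the pictures are not rectified: a ray, as slopes to the right and down, at radius r is drawn at 1 + k1 r^2 times it, then the intrinsics apply), "view" (4x4, takes a point from world to camera coordinates). Camera axes: x right, y up, looking along -z (the intrinsics and any distortion apply to the point x, -y, -z); pixel columns grow to the right and rows downward; lengths in m; the calibration is good to about 2 mm. A picture is of the moment at which its call begins. get_calibration takes no time and is no camera call.
- job.sign_off(): hands the job in; it is judged then, once.
The state is a dict: "clock": time; "qpos": joint angles; "qd": joint speeds; "effort": joint torques, N m; "position": TCP position; "ee_rot": TCP orientation; "contact_force": force on the tool from outside, world axes, zero at the start; "moment": the same for the moment, N m; "width": finger opening in m; "gripper_force": force on a finger pad.
Only numpy, scipy, OpenCV 4.12 (cv2) and the standard library are available. Lean on these libraries where they do the work, as an engineer would, in place of code of your own. Each camera call takes 0.05 s, during which the arm holds its last target. There are 200 camera calls.

## Working session

There is one attempt and no reset: what is moved stays moved. The work goes in short steps, Python scripts to look and compute and a tool call to move; the robot and the scene stay as the last step left them, time stands still between calls to the robot, and variables do not carry over. Pictures are saved under pics/ and viewed, at most 10 in all, crops included, and the job is handed in when it is done.

Besides the shell and the picture viewer there is one more tool, called in YAML: its name, and indented under it one key for each argument. drive_tool: Moves the arm, as the interface text tells. Its arguments: {"type":"object","properties":{"rows":{"type":"array"},"force":{"type":"number"}},"required":["rows"]}

```bash
mkdir -p pics && ls && python3 - <<'E'
from rig import manip, eyes
import cv2
for n in("top","scene"):
    c=eyes.get_calibration(n); print(n,c)
    cv2.imwrite(f"pics/{n}0.png",eyes.get_image(n)[:,:,::-1])
print(manip.get_state())
E
```

```text
pics
top {'camera_matrix': array([[499.17369492,   0.        , 320.51578686],
       [  0.        , 499.17369492, 230.70347911],
       [  0.        ,   0.        ,   1.        ]]), 'k1': -0.14087176322118294, 'view': array([[-2.95916562e-02, -9.99541326e-01, -6.43988806e-03,
         8.42197502e-03],
       [ 9.83155291e-01, -3.02678568e-02,  1.80248522e-01,
        -5.97623446e-01],
       [-1.80360769e-01, -9.97557718e-04,  9.83600019e-01,
        -9.69518523e-01],
       [ 0.00000000e+00,  0.00000000e+00,  0.00000000e+00,
         1.00000000e+00]])}
scene {'camera_matrix': array([[499.07926062,   0.        , 316.26191188],
       [  0.        , 499.07926062, 239.28087098],
       [  0.        ,   0.        ,   1.        ]]), 'k1': -0.022747617925631423, 'view': array([[-0.46804358,  0.8836658 , -0.00836449,  0.27430242],
       [-0.70768351, -0.36913012,  0.60243423,  0.39047485],
       [ 0.52926294,  0.28788489,  0.7981247 , -1.39916661],
       [ 0.        ,  0.        ,  0.        ,  1.        ]])}
{'clock': 0.1, 'qpos': array([-1.29799731e+00,  2.76508750e-01,  1.50599416e+00,  8.72147819e-06,
        1.36069925e+00, -1.20974438e-01]), 'qd': array([ 0.00061159, -0.00179234, -0.00133238, -0.00043144, -0.00053083,
        0.00011933]), 'effort': array([ 9.53088420e-04, -4.17701375e+01, -2.46404761e+01, -3.54746344e-04,
        5.82605877e-03,  1.56969247e-05]), 'position': array([ 0.22050343, -0.53055478,  0.24154425]), 'ee_rot': array([-8.02758884e-04,  9.80680200e-01,  1.95616200e-01, -5.67801614e-05]), 'contact_force': array([-0.45407854, -0.29875699, -0.13318251]), 'moment': array([ 0.02485568, -0.02180896, -0.01500447]), 'gripper_force': 0.0, 'width': 0.08532073989174462}
```

View pics/top0.png

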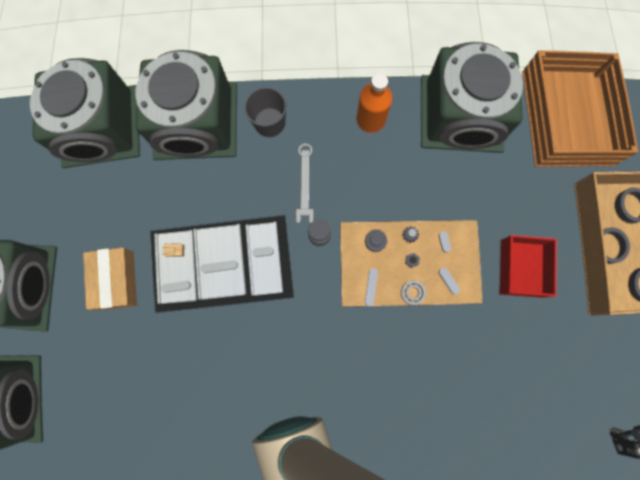

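View pics/scene0.png

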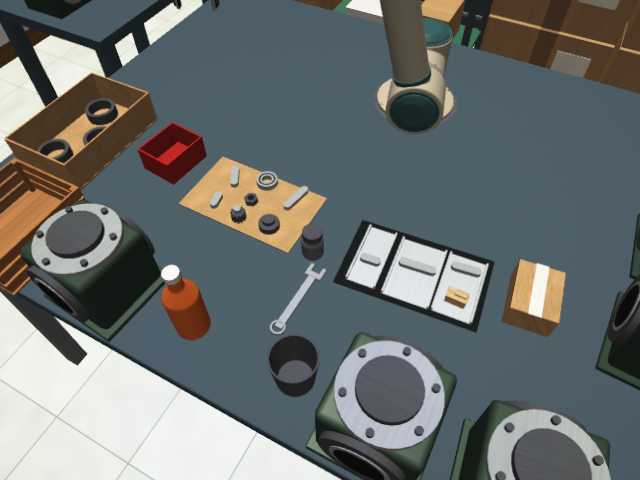

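```bash
cat > h.py <<'E'
import numpy as np, cv2
from rig import manip, eyes
def project(P,n="top"):
    c=eyes.get_calibration(n); V=c["view"]; K=c["camera_matrix"]
    q=np.asarray(P,float).reshape(-1,3)@V[:3,:3].T+V[:3,3]
    s=np.c_[q[:,0],-q[:,1]]/(-q[:,2:])
    s=s*(1+c["k1"]*(s**2).sum(1,keepdims=True))
    return s*K[0,0]+K[:2,2]
def ortho(img,x0,x1,y0,y1,z,s=2500,n="top"):
    """image up=+x, right=-y; col=(y1-y)*s,row=(x1-x)*s"""
    W,H=int((y1-y0)*s),int((x1-x0)*s)
    c,r=np.meshgrid(np.arange(W),np.arange(H))
    P=np.stack([x1-r/s,y1-c/s,np.full(c.shape,z)],-1)
    m=project(P,n).reshape(H,W,2).astype(np.float32)
    return cv2.remap(img,m[...,0],m[...,1],cv2.INTER_CUBIC)
def unproj(px,z,n="top"):
    from scipy.optimize import fsolve
    return fsolve(lambda p:project([p[0],p[1],z],n)[0]-px,[.5,0])
def blobs(img,x0,x1,y0,y1,z,mask,s=2500):
    out=[]
    for c in cv2.findContours(mask.astype(np.uint8),cv2.RETR_EXTERNAL,cv2.CHAIN_APPROX_NONE)[0]:
        if cv2.contourArea(c)<250*s*s/1e6: continue
        (u,v),(w,h),a=cv2.minAreaRect(c)
        b=cv2.boxPoints(((u,v),(w,h),a)); e=max((b[1]-b[0],b[2]-b[1]),key=np.linalg.norm)
        yaw=np.arctan2(-e[0],-e[1])%np.pi
        out.append((round(x1-v/s,4),round(y1-u/s,4),round(max(w,h)/s*1e3,1),round(min(w,h)/s*1e3,1),round(yaw,3)))
    return out
E
python3 - <<'E'
from h import *
for n,p in dict(sheetA=(340,222),sheetB=(478,222),sheetC=(481,303),sheetD=(341,305),scrap1=(503,236),mat=(151,230)).items(): print(n,unproj(p,.003).round(3))
im=cv2.imread("pics/top0.png")
def grid(o,x1,y1,s=2500):
    for k in range(-20,40):
        u=int((y1-k*.05)*s); v=int((x1-k*.05)*s)
        cv2.line(o,(u,0),(u,8),(0,0,255),1); cv2.putText(o,str(k*5),(u+2,10),0,.4,(0,0,255))
        cv2.line(o,(0,v),(8,v),(0,0,255),1); cv2.putText(o,str(k*5),(2,v-2),0,.4,(0,0,255))
    return o
A=(.44,.66,-.36,-.04); o=ortho(im,*A,.014)
hsv=cv2.cvtColor(o,cv2.COLOR_BGR2HSV); m=(hsv[...,1]<80)&(hsv[...,2]>110)
for b in blobs(o,*A,.014,m): print(b)
cv2.imwrite("pics/sheet.png",grid(o,A[1],A[3]))
B=(.42,.66,.05,.37); o=ortho(im,*B,.017); cv2.imwrite("pics/mat.png",grid(o,B[1],B[3]))
E
```

```text
sheetA [ 0.625 -0.052]
sheetB [ 0.616 -0.355]
sheetC [ 0.44  -0.347]
sheetD [ 0.447 -0.048]
scrap1 [ 0.583 -0.409]
mat [0.62  0.363]
(0.4896, -0.2781, 65.2, 22.3, np.float32(0.528))
(0.5361, -0.2018, 30.4, 28.9, np.float32(2.962))
(0.5737, -0.2745, 47.3, 22.1, np.float32(0.197))
(0.5959, -0.2049, 32.5, 23.8, np.float32(0.785))
(0.5502, -0.1998, 319.6, 219.6, np.float32(1.571))
```

View pics/sheet.png

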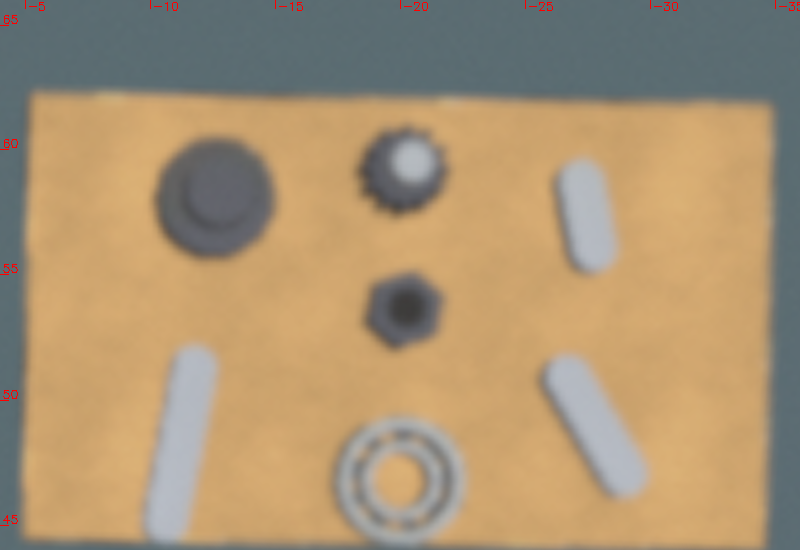

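View pics/mat.png

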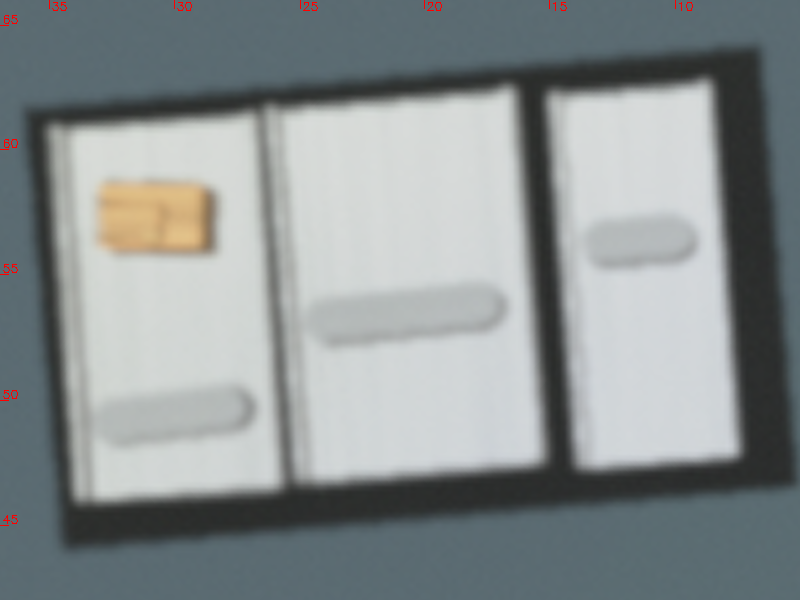

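The top view shows the channels middle (y≈0.30, holding the chip), long (≈0.20) and short (≈0.11). The keys are at sheet-crop px (587,215) short, (595,427) middle and (183,443) long. The scrap box is to the right, at top px (528,266). Next I fit the known shapes' silhouettes to get poses.

```bash
cat >> h.py <<'E'
from scipy.optimize import minimize
def stad(L,w=.018):
    t=np.linspace(-np.pi/2,np.pi/2,9); a=(L-w)/2
    return np.r_[np.c_[a+w/2*np.cos(t),w/2*np.sin(t)],np.c_[-a-w/2*np.cos(t),-w/2*np.sin(t)]]
def rect(a,b): return np.array([[a,b],[a,-b],[-a,-b],[-a,b]])/2
def fit(img,maskf,outline,z0,z1,g,pad=.012,U=6,n="top"):
    """silhouette fit of an upright prism; g=(x,y,yaw) -> pose, IoU"""
    def hull(p,k=1,d=0):
        c,s=np.cos(p[2]),np.sin(p[2]); o=outline*(1+d/np.abs(outline).max())
        o=o@np.array([[c,s],[-s,c]])+p[:2]
        P=np.r_[np.c_[o,np.full(len(o),z0)],np.c_[o,np.full(len(o),z1)]]
        return project(P,n)
    h=hull(g,d=pad); lo=np.floor(h.min(0)).astype(int)-2; hi=np.ceil(h.max(0)).astype(int)+2
    sub=cv2.resize(img[lo[1]:hi[1],lo[0]:hi[0]],None,fx=U,fy=U,interpolation=cv2.INTER_CUBIC)
    def ren(q):
        m=np.zeros(sub.shape[:2],np.uint8); q=((q-lo+.5)*U-.5)
        cv2.fillConvexPoly(m,cv2.convexHull((q*16).round().astype(np.int32)),1,shift=4); return m>0
    win=ren(h); M=maskf(cv2.cvtColor(sub,cv2.COLOR_BGR2HSV).astype(int))&win
    M=cv2.morphologyEx(M.astype(np.uint8),cv2.MORPH_CLOSE,np.ones((3,3)))>0
    f=lambda p:1-(lambda r:(r&M).sum()/max((r|M).sum(),1))(ren(hull(p)))
    s=np.array([[0,0,0],[.006,0,0],[0,.006,0],[0,0,.1],])
    r=minimize(f,g,method="Nelder-Mead",options=dict(initial_simplex=np.array(g)+s,xatol=1e-5,fatol=1e-5))
    r=minimize(f,r.x,method="Nelder-Mead",options=dict(initial_simplex=r.x-s*.5,xatol=1e-5,fatol=1e-5))
    return r.x.round(4),round(1-r.fun,3)
key=lambda h:(h[...,1]<75)&(h[...,2]>120)
alu=lambda h:(h[...,2]>135)
wood=lambda h:(h[...,1]>70)&(h[...,0]<30)
red=lambda h:(h[...,1]>150)&((h[...,0]<12)|(h[...,0]>168))
E
python3 - <<'E'
from h import *
im=cv2.imread("pics/top0.png"); pi=np.pi
for n,m,o,z0,z1,g in [
 ("k_short",key,stad(.045),.003,.014,(.574,-.275,.197)),("k_mid",key,stad(.063),.003,.014,(.49,-.278,.528)),
 ("k_long",key,stad(.080),.003,.014,(.483,-.113,-.156)),
 ("row_mid",alu,rect(.15,.082),.003,.014,(.537,.3034,.07)),("row_long",alu,rect(.15,.099),.003,.014,(.545,.207,.07)),
 ("row_short",alu,rect(.15,.064),.003,.014,(.552,.113,.07)),
 ("chip",wood,rect(.042,.026),.006,.028,(.571,.308,pi/2)),("scrap",red,rect(.12,.1),0,.065,(.53,-.46,1.57)),("scrapB",red,rect(.12,.1),0,.065,(.53,-.46,0))]:
    print(n,*fit(im,m,o,z0,z1,g))
B=(.42,.66,.05,.37)
for p in [(174,415),(406,315),(641,242)]: print("set", .66-p[1]/2500,.37-p[0]/2500)
print("jar",unproj((319,226),.075))
E
```

```text
k_short [ 0.5745 -0.2759  0.1947] 0.972
k_mid [ 0.4898 -0.2794  0.5261] 0.969
k_long [ 0.4825 -0.1125 -0.1839] 0.897
row_mid [0.5374 0.3058 0.0642] 0.914
row_long [0.5459 0.2099 0.0841] 0.974
row_short [0.5502 0.1134 0.0757] 0.988
chip [0.5727 0.3065 1.4468] 0.783
scrap [ 0.52   -0.4532  1.5693] 0.81
scrapB [ 0.5155 -0.4492  0.0179] 0.878
set 0.494 0.3004
set 0.534 0.2076
set 0.5632 0.11359999999999998
jar [ 0.603529   -0.00687301]
```

drive_tool:
  rows:
    - [[0,0,-0.07],[3.27,5.2,-0.6],4]
    - [[0,0,-0.07],[3.27,5.2,-0.6],4]
    - [[0,0,-0.07],[3.27,5.2,-0.6],4]
    - [[0,0,-0.07],[3.27,5.2,-0.6],4]
    - [[0,0,-0.07],[3.27,5.2,-0.6],4]
    - [[0,0,-0.07],[3.27,5.2,-0.6],4]
    - [[0,0,-0.07],[3.27,5.2,-0.6],4]
    - [[0,0,-0.07],[3.27,5.2,-0.6],4]
  force: 50

```text
clock: 1.1
position: [0.4829, -0.1131, 0.194]
ee_rot: [0.0, 0.996, -0.084, -0.0]
contact_force: [0.5, -0.6, 0.6]
width: 0.0401
gripper_force: 0.0
```

drive_tool:
  rows:
    - [[0,0,0],[0,0,-5],4]
    - [[0,0,0],[0,0,-5],4]
    - [[0,0,0],[0,0,-4],4]
    - [[0,0,0],[0,0,-2.2],4]
    - [[0,0,0],[0,0,-1.0],4]
    - [[0,0,0],[0,0,-0.5],4]
    - [[0,0,0],[0,0,0],1]
    - [[0,0,0],[0,0,0],1]

```text
clock: 2.1
position: [0.4828, -0.1153, 0.0182]
ee_rot: [0.0, 0.997, -0.083, 0.001]
contact_force: [-0.7, -0.3, -1.5]
width: 0.016
gripper_force: 49.3
```

drive_tool:
  rows:
    - [[0,0,0],[0,0,0],3]
    - [[0,0,0],[0,0,0],3]
    - [[0,0,0],[0,0,-0.4],3]
    - [[0,0,0],[0,0,0],1]
    - [[0,0,0],[0,0,0],1]
    - [[0,0,0],[0,0,0],1]

```text
clock: 2.85
position: [0.4832, -0.1153, 0.0144]
ee_rot: [0.0, 0.997, -0.083, 0.001]
contact_force: [-0.7, 0.2, 10.1]
width: 0.0165
gripper_force: 52.8
```

drive_tool:
  rows:
    - [[0,0,0],[0,0,1.0],1]
    - [[0,0,0],[0,0,3.0],1]
    - [[0,0,0.1],[0.5,1.5,5],1]
    - [[0,0,0.18],[1.2,3.7,3],1]
    - [[0,0,0.18],[1.5,4.8,0],1]
    - [[0,0,0.18],[1.5,4.8,0],1]
    - [[0,0,0.18],[1.5,4.8,0],1]
    - [[0,0,0.18],[1.5,4.8,0],1]

```text
clock: 3.85
position: [0.5592, 0.1305, 0.1332]
ee_rot: [0.0, 0.913, 0.408, -0.0]
contact_force: [0.3, -0.4, -0.6]
width: 0.0165
gripper_force: 49.4
```

drive_tool:
  rows:
    - [[0,0,0.18],[0.86,2.5,-1],1]
    - [[0,0,0.18],[0.9,2.5,-2],1]
    - [[0,0,0.18],[0.7,2,-2],1]
    - [[0,0,0.18],[0.4,1.26,-2],1]
    - [[0,0,0.088],[0,0,-1.5],1]
    - [[0,0,0],[0,0,0],1]

```text
clock: 4.6
position: [0.5863, 0.2114, 0.0467]
ee_rot: [-0.001, 0.682, 0.732, -0.002]
contact_force: [-0.5, -0.2, -0.7]
width: 0.0163
gripper_force: 49.4
```

```bash
python3 - <<'E'
from h import *
im=eyes.get_image("top")[:,:,::-1]; s2=eyes.get_image("scene")[:,:,::-1]
a=ortho(np.ascontiguousarray(im),.44,.68,.05,.37,.017)
u=cv2.resize(s2[200:340,330:510],None,fx=3.3,fy=3.3,interpolation=cv2.INTER_CUBIC)
u=cv2.resize(s2[200:340,330:510],(514,400),interpolation=cv2.INTER_CUBIC); a=cv2.resize(a,(267,200))
cv2.imwrite("pics/l1.png",np.hstack([u,np.vstack([a,np.zeros_like(a)])]))
st=manip.get_state(); print(st["position"],st["ee_rot"])
E
```

```text
[0.58782504 0.21148897 0.04848776] [-1.81586103e-05  6.82108298e-01  7.31251163e-01 -8.29629381e-05]
```

View pics/l1.png

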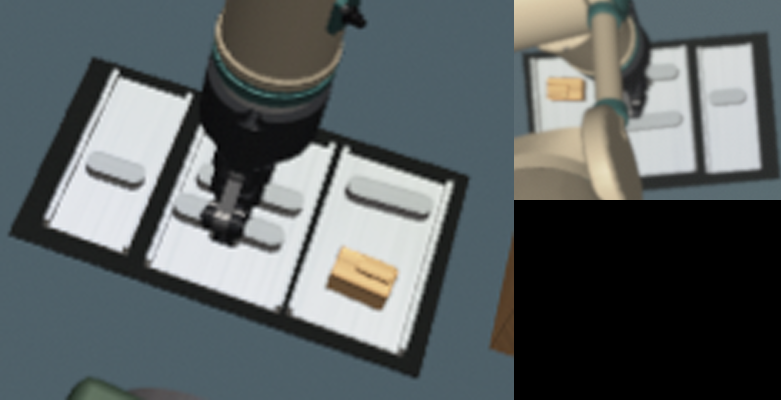

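drive_tool:
  rows:
    - [[0,0,0],[0,0.25,-1.0],1]
    - [[0,0,0],[0,0,-1.0],1]
    - [[0,0,0],[0,0,-0.6],1]
    - [[0,0,0],[0,0,-0.3],1]
    - [[0,0,0],[0,0,-0.1],1]
    - [[0,0,0],[0,0,0],1]

```text
clock: 5.45
position: [0.588, 0.2141, 0.0184]
ee_rot: [0.0, 0.682, 0.732, 0.0]
contact_force: [0.1, 0.5, -0.4]
width: 0.0164
gripper_force: 49.4
```

drive_tool:
  rows:
    - [[0,0,0],[0,0,-0.1],1]
    - [[0,0,0],[0,0,-0.05],1]
    - [[0,0,0],[0,0,0],1]

```text
clock: 5.82
position: [0.5881, 0.2141, 0.0175]
ee_rot: [0.0, 0.682, 0.732, 0.0]
contact_force: [-0.4, 0.1, 3.1]
width: 0.0165
gripper_force: 51.6
```

drive_tool:
  rows:
    - [[0,0,0],[0,0,0],3.2]
    - [[0,0,0],[0,0,0],3.2]
    - [[0,0,0],[0,0,0.5],3.2]
    - [[0,0,0],[0,0,2],3.2]
    - [[0,0,0],[0,0,4],4]
    - [[0,0,0],[-0.3,3,3],5]
    - [[0,0,0],[-0.6,3,0],5]
    - [[0,0,0],[-0.6,3,0],5]

```text
clock: 6.82
position: [0.573, 0.305, 0.1129]
ee_rot: [0.0, 0.682, 0.732, 0.001]
contact_force: [-0.3, -0.3, -0.1]
width: 0.0498
gripper_force: 0.0
```

```bash
python3 - <<'E'
from h import *
im=eyes.get_image("top")[:,:,::-1]; s2=np.ascontiguousarray(eyes.get_image("scene")[:,:,::-1])
st=manip.get_state(); print(st["position"],st["ee_rot"])
u=cv2.resize(s2[200:340,330:510],(720,560),interpolation=cv2.INTER_CUBIC)
# overlay row_long floor inner rect, expected key, chip fit in scene camera
def draw(o,z,p,col):
    c,s=np.cos(p[2]),np.sin(p[2]); P=np.c_[o@np.array([[c,s],[-s,c]])+p[:2],np.full(len(o),z)]
    q=((project(P,"scene")-[330,200]+.5)*4-.5); cv2.polylines(u,[q.round().astype(int)],True,col,1)
draw(rect(.15,.091),.014,(.5459,.2099,.078),(0,0,255)); draw(stad(.08),.017,(.588,.2129,1.642),(0,255,0))
draw(rect(.15,.074),.014,(.5374,.3058,.07),(0,0,255)); draw(rect(.15,.056),.014,(.5502,.1134,.0757),(0,0,255))
draw(rect(.042,.026),.028,(.5727,.3065,1.5),(255,0,0)); draw(rect(.042,.026),.006,(.5727,.3065,1.5),(255,0,0))
cv2.imwrite("pics/l2.png",u)
E
```

```text
[0.57215463 0.30695118 0.11228298] [-3.97871455e-04  6.80590733e-01  7.32663171e-01  8.79317856e-04]
```

View pics/l2.png

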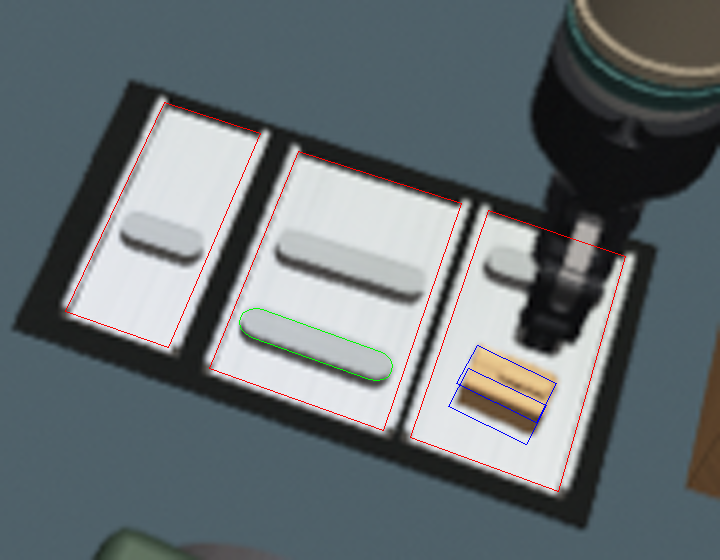

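The long key lies where expected in row_long (its outline matches the green overlay). The chip sits around crop px (510,390), a few mm toward -x/+y of the fit, so I aim midway with the jaws wide open.

drive_tool:
  rows:
    - [[0,0,-0.1],[-0.2,0.2,-3],5.6]
    - [[0,0,0],[0,0,-3],5.6]
    - [[0,0,0],[0,0,-2],5.6]
    - [[0,0,0],[0,0,-1.1],5.6]
    - [[0,0,0],[0,0,0],1.8]
    - [[0,0,0],[0,0,0],1.8]
    - [[0,0,0],[0,0,0],1.8]
  force: 35

```text
clock: 7.8
position: [0.5715, 0.3063, 0.0219]
ee_rot: [0.0, 0.717, 0.697, 0.001]
contact_force: [-0.2, 0.2, 1.0]
width: 0.0253
gripper_force: 35.5
```

drive_tool:
  rows:
    - [[0,0,0],[0,0,2],1.8]
    - [[0,0,0],[0,0,5],1.8]
    - [[0,0,0],[-0.3,-3,5],1.8]
    - [[0,0,0],[-0.5,-6,1.2],1.8]
    - [[0,0,0],[-0.5,-6.1,0],1.8]
    - [[0,0,0],[-0.5,-6.1,0],1.8]
    - [[0,0,0],[-0.5,-6.1,0],1.8]
    - [[0,0,0],[-0.5,-6.1,0],1.8]

```text
clock: 8.8
position: [0.5427, -0.0298, 0.1537]
ee_rot: [0.001, 0.717, 0.697, 0.001]
contact_force: [0.5, -0.0, 0.4]
width: 0.0254
gripper_force: 35.5
```

drive_tool:
  rows:
    - [[0,0,0],[-0.4,-6.1,0],1.8]
    - [[0,0,0],[-0.4,-6.1,0],1.8]
    - [[0,0,0],[-0.4,-6.1,0],1.8]
    - [[0,0,0],[-0.4,-6.1,0],1.8]
    - [[0,0,0],[-0.4,-6.1,0],1.8]
    - [[0,0,0],[-0.4,-6.1,0],1.8]
    - [[0,0,0],[-0.4,-5.0,0],1.8]
    - [[0,0,0],[0,0,0],1.8]

```text
clock: 9.8
position: [0.5141, -0.4483, 0.1529]
ee_rot: [0.001, 0.719, 0.695, -0.001]
contact_force: [0.4, 1.7, -0.7]
width: 0.025
gripper_force: 35.5
```

drive_tool:
  rows:
    - [[0,0,0],[0.1,-0.2,-4],1.8]
    - [[0,0,0],[0,0,-4],1.8]
    - [[0,0,0],[0,0,-2.2],1.8]
    - [[0,0,0],[0,0,-0.8],1.8]
    - [[0,0,0],[0,0,0],4.6]
    - [[0,0,0],[0,0,0],4.6]
    - [[0,0,0],[0,0,5],4.6]
    - [[0,0,0],[0,0,6],4]

```text
clock: 10.8
position: [0.5156, -0.4456, 0.1541]
ee_rot: [-0.001, 0.717, 0.697, 0.0]
contact_force: [0.6, 0.2, -0.0]
width: 0.0398
gripper_force: 0.0
```

drive_tool:
  rows:
    - [[0,0,-0.168],[0.74,2.12,0],4]
    - [[0,0,-0.168],[0.74,2.12,0],4]
    - [[0,0,-0.168],[0.74,2.12,0],4]
    - [[0,0,-0.168],[0.74,2.12,0],4]
    - [[0,0,-0.168],[0.74,2.12,-1.3],4]
    - [[0,0,-0.168],[0.74,2.12,-1.3],4]
    - [[0,0,-0.168],[0.74,2.12,-1.3],4]
    - [[0,0,-0.168],[0.72,2.12,-1.3],4]

```text
clock: 11.8
position: [0.5757, -0.2759, 0.1021]
ee_rot: [0.001, 0.995, 0.096, 0.001]
contact_force: [-0.1, 0.3, 0.1]
width: 0.04
gripper_force: 0.0
```

```bash
python3 - <<'E'
from h import *
im=np.ascontiguousarray(eyes.get_image("top")[:,:,::-1]); s2=np.ascontiguousarray(eyes.get_image("scene")[:,:,::-1])
st=manip.get_state(); print(st["position"],2*np.arctan2(st["ee_rot"][2],st["ee_rot"][1]))
cv2.imwrite("pics/s1.png",np.hstack([cv2.resize(im[200:320,340:580],(480,240)),cv2.resize(s2[100:260,120:340],(320,240))]))
E
```

```text
[ 0.57484825 -0.27394296  0.10075995] 0.19980750346668183
```

View pics/s1.png

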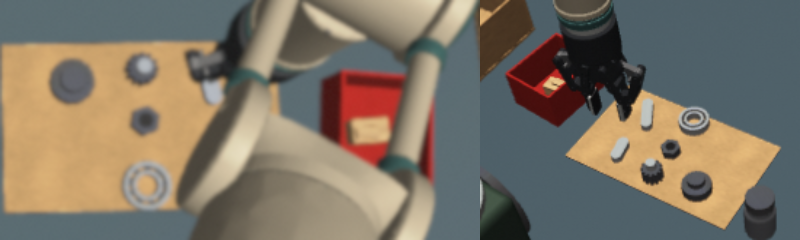

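The chip lies in the red box at (370,130), and the short and middle keys are undisturbed. I'm going down on the short key.

drive_tool:
  rows:
    - [[0,0,0],[0,-0.2,-3.5],4]
    - [[0,0,0],[0,0,-3],4]
    - [[0,0,0],[0,0,-1.3],4]
    - [[0,0,0],[0,0,-0.6],4]
    - [[0,0,0],[0,0,0],1]
    - [[0,0,0],[0,0,0],1]
    - [[0,0,0],[0,0,0],1]
  force: 50

```text
clock: 12.78
position: [0.5756, -0.2788, 0.018]
ee_rot: [0.001, 0.995, 0.099, 0.001]
contact_force: [0.5, 0.3, 2.0]
width: 0.016
gripper_force: 50.6
```

drive_tool:
  rows:
    - [[0,0,0],[0,0,0],3]
    - [[0,0,0],[0,0,0],3]
    - [[0,0,0],[0,0,-0.25],3]
    - [[0,0,0],[0,0,0],1]
    - [[0,0,0],[0,0,0],1]
    - [[0,0,0],[0,0,0],1]

```text
clock: 13.52
position: [0.575, -0.2784, 0.0146]
ee_rot: [0.0, 0.995, 0.099, 0.0]
contact_force: [0.1, 0.2, 2.6]
width: 0.0168
gripper_force: 51.8
```

drive_tool:
  rows:
    - [[0,0,0],[0,0,1],1]
    - [[0,0,0],[0,0,4],1]
    - [[0,0,0.18],[-0.5,3,5],1]
    - [[0,0,0.18],[-0.9,5,2],1]
    - [[0,0,0.18],[-0.9,5,0],1]
    - [[0,0,0.18],[-0.9,5,0],1]
    - [[0,0,0.18],[-0.9,5,0],1]
    - [[0,0,0.18],[-0.9,5,0],1]

```text
clock: 14.52
position: [0.5242, 0.0032, 0.1347]
ee_rot: [0.0, 0.801, 0.599, 0.0]
contact_force: [1.2, 0.4, -1.4]
width: 0.0164
gripper_force: 51.3
```

drive_tool:
  rows:
    - [[0,0,0.18],[-0.7,5,0],1]
    - [[0,0,0.18],[-0.5,4,-1],1]
    - [[0,0,0],[-0.3,1.9,-3],1]
    - [[0,0,0],[0,0,-3],1]
    - [[0,0,0],[0,0,-1.5],1]
    - [[0,0,0],[0,0,0],1]

```text
clock: 15.28
position: [0.5092, 0.1104, 0.0487]
ee_rot: [-0.001, 0.683, 0.73, -0.001]
contact_force: [-0.1, -0.1, -0.8]
width: 0.0164
gripper_force: 51.3
```

drive_tool:
  rows:
    - [[0,0,0],[0.1,0,-1.5],1]
    - [[0,0,0],[0,0,-1.0],1]
    - [[0,0,0],[0,0,-0.3],1]
    - [[0,0,0],[0,0,-0.15],1]
    - [[0,0,0],[0,0,-0.1],1]
    - [[0,0,0],[0,0,-0.05],1]
    - [[0,0,0],[0,0,0],1]

```text
clock: 16.15
position: [0.511, 0.1107, 0.0185]
ee_rot: [0.0, 0.683, 0.73, 0.0]
contact_force: [-0.3, 0.5, -0.9]
width: 0.0163
gripper_force: 51.3
```

drive_tool:
  rows:
    - [[0,0,0],[0,0,-0.1],1]
    - [[0,0,0],[0,0,-0.04],1]
    - [[0,0,0],[0,0,0],1]

```text
clock: 16.52
position: [0.511, 0.1107, 0.0175]
ee_rot: [0.0, 0.683, 0.73, 0.0]
contact_force: [-1.4, -0.8, 5.1]
width: 0.0165
gripper_force: 52.3
```

drive_tool:
  rows:
    - [[0,0,0],[0,0,0],3.2]
    - [[0,0,0],[0,0,0],3.2]
    - [[0,0,0],[0,0,0.5],3.2]
    - [[0,0,0],[0,0,2],3.2]
    - [[0,0,0],[0,0,5],4]
    - [[0,0,0],[0,-3.2,3],4]
    - [[0,0,-0.18],[-0.3,-6,0],4]
    - [[0,0,-0.18],[-0.3,-6,0],4]

```text
clock: 17.52
position: [0.5052, -0.0426, 0.123]
ee_rot: [0.001, 0.804, 0.595, 0.001]
contact_force: [1.1, -0.9, 0.0]
width: 0.0399
gripper_force: 0.0
```

drive_tool:
  rows:
    - [[0,0,-0.18],[-0.3,-6,0],4]
    - [[0,0,-0.18],[-0.3,-6,0],4]
    - [[0,0,-0.18],[-0.3,-6,0],4]
    - [[0,0,-0.18],[-0.3,-4,-2],4]
    - [[0,0,-0.03],[-0.3,-2,-2],4]
    - [[0,0,0],[0,0,0],4]

```text
clock: 18.27
position: [0.4886, -0.282, 0.0806]
ee_rot: [-0.001, 0.966, 0.26, -0.001]
contact_force: [-0.0, 0.2, 0.6]
width: 0.0399
gripper_force: 0.0
```

```bash
python3 - <<'E'
from h import *
im=np.ascontiguousarray(eyes.get_image("top")[:,:,::-1])
st=manip.get_state(); print(st["position"],2*np.arctan2(st["ee_rot"][2],st["ee_rot"][1]))
u=ortho(im,.42,.66,.05,.37,.017)
def draw(L,p,col=(0,160,0)):
    c,s=np.cos(p[2]),np.sin(p[2]); o=stad(L)@np.array([[c,s],[-s,c]])+p[:2]
    cv2.polylines(u,[np.c_[(.37-o[:,1])*2500,(.66-o[:,0])*2500].round().astype(int)],True,col,1)
draw(.045,(.511,.1107,1.64)); draw(.08,(.588,.2129,1.642)); draw(.063,(.567,.308,1.641),(0,0,255))
cv2.imwrite("pics/m1.png",u)
E
```

```text
[ 0.48926901 -0.28114834  0.08153159] 0.5268897585111734
```

View pics/m1.png

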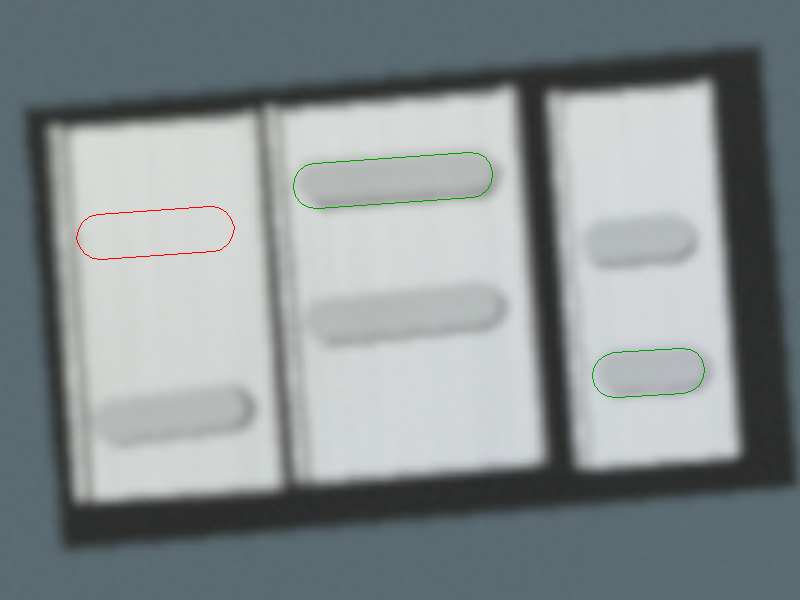

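Both placed keys lie across their rows, clear of the walls (ortho px ~(395,180) and (650,373)), and the chip's slot in row_middle is free. Now the middle key.

drive_tool:
  rows:
    - [[0,0,0],[0,0,-3],4]
    - [[0,0,0],[0,0,-2],4]
    - [[0,0,0],[0,0,-1.0],4]
    - [[0,0,0],[0,0,-0.6],4]
    - [[0,0,0],[0,0,-0.1],3]
    - [[0,0,0],[0,0,0],1]
    - [[0,0,0],[0,0,0],1]
    - [[0,0,0],[0,0,0],1]

```text
clock: 19.32
position: [0.4903, -0.2816, 0.0157]
ee_rot: [0.001, 0.965, 0.261, 0.001]
contact_force: [-0.3, 1.2, 5.4]
width: 0.0162
gripper_force: 51.2
```

drive_tool:
  rows:
    - [[0,0,0],[0,0,1],1]
    - [[0,0,0],[0,0,4],1]
    - [[0,0,0.18],[0.3,3,5],1]
    - [[0,0,0.18],[0.8,5.8,2],1]
    - [[0,0,0.18],[0.8,6,0],1]
    - [[0,0,0.18],[0.8,6,0],1]
    - [[0,0,0.18],[0.8,6,0],1]
    - [[0,0,0.18],[0.8,6,0],1]

```text
clock: 20.32
position: [0.5328, 0.0484, 0.1353]
ee_rot: [0.0, 0.692, 0.722, 0.0]
contact_force: [1.8, -0.6, -0.3]
width: 0.0164
gripper_force: 50.5
```

drive_tool:
  rows:
    - [[0,0,0.033],[0.8,6,0],1]
    - [[0,0,0],[0.8,6,0],1]
    - [[0,0,0],[0.8,6,0],1]
    - [[0,0,0],[0.6,5,0],1]
    - [[0,0,0],[0.4,3.1,-2],1]
    - [[0,0,0],[0,0,-3],1]
    - [[0,0,0],[0,0,-3],1]
    - [[0,0,0],[0,0,0],1]

```text
clock: 21.32
position: [0.5647, 0.3068, 0.0525]
ee_rot: [-0.001, 0.682, 0.731, -0.003]
contact_force: [0.1, 0.6, -0.3]
width: 0.0165
gripper_force: 50.5
```

drive_tool:
  rows:
    - [[0,0,0],[0.1,0,-1.5],1]
    - [[0,0,0],[0,0,-1.0],1]
    - [[0,0,0],[0,0,-0.5],1]
    - [[0,0,0],[0,0,-0.2],1]
    - [[0,0,0],[0,0,0],1]
    - [[0,0,0],[0,0,0],1]

```text
clock: 22.08
position: [0.5681, 0.3078, 0.0233]
ee_rot: [0.0, 0.682, 0.731, 0.0]
contact_force: [-0.7, -0.0, -0.6]
width: 0.0163
gripper_force: 50.5
```

drive_tool:
  rows:
    - [[0,0,0],[0,0,-0.25],1]
    - [[0,0,0],[0,0,-0.15],1]
    - [[0,0,0],[0,0,-0.08],1]
    - [[0,0,0],[0,0,-0.05],1]
    - [[0,0,0],[0,0,0],1]

```text
clock: 22.7
position: [0.5678, 0.3077, 0.0187]
ee_rot: [0.0, 0.682, 0.731, 0.0]
contact_force: [-1.9, -1.5, 5.6]
width: 0.0164
gripper_force: 51.3
```

Floor contact came at the expected height, so I release, lift and move clear.

drive_tool:
  rows:
    - [[0,0,0],[0,0,0],3.2]
    - [[0,0,0],[0,0,0],3.2]
    - [[0,0,0],[0,0,0.5],3.2]
    - [[0,0,0],[0,0,2],3.2]
    - [[0,0,0],[0,0,5],4]
    - [[0,0,0],[0,0,5],4]
    - [[0,0,0],[-3,-5,2],4]
    - [[0,0,0],[-3,-5,0],4]

```text
clock: 23.7
position: [0.5088, 0.2073, 0.1651]
ee_rot: [0.002, 0.681, 0.732, 0.002]
contact_force: [0.7, -1.0, 0.2]
width: 0.0397
gripper_force: 0.0
```

drive_tool:
  rows:
    - [[0,0,0],[-2,-5.5,0],4]
    - [[0,0,0],[-2,-5.5,0],4]
    - [[0,0,0],[-2,-5.5,0],4]
    - [[0,0,0],[-2,-5.5,0],4]
    - [[0,0,0],[-2,-5.5,0],4]
    - [[0,0,0],[-2,-5.5,0],4]
    - [[0,0,0],[0,0,0],4]
    - [[0,0,0],[0,0,0],4]

```text
clock: 24.7
position: [0.3879, -0.1222, 0.1628]
ee_rot: [0.0, 0.682, 0.731, 0.0]
contact_force: [-0.2, 0.2, -0.8]
width: 0.0398
gripper_force: 0.0
```

```bash
python3 - <<'E'
from h import *
im=np.ascontiguousarray(eyes.get_image("top")[:,:,::-1]); s2=np.ascontiguousarray(eyes.get_image("scene")[:,:,::-1])
st=manip.get_state(); print(st["clock"],st["position"])
cv2.imwrite("pics/end.png",np.vstack([np.hstack([cv2.resize(im[190:330,140:300],(400,350),interpolation=cv2.INTER_CUBIC),cv2.resize(s2[210:340,330:500],(400,350),interpolation=cv2.INTER_CUBIC)]),cv2.resize(im[130:320,300:570],(800,240))]))
E
```

```text
24.8 [ 0.38815101 -0.12121883  0.1626746 ]
```

View pics/end.png

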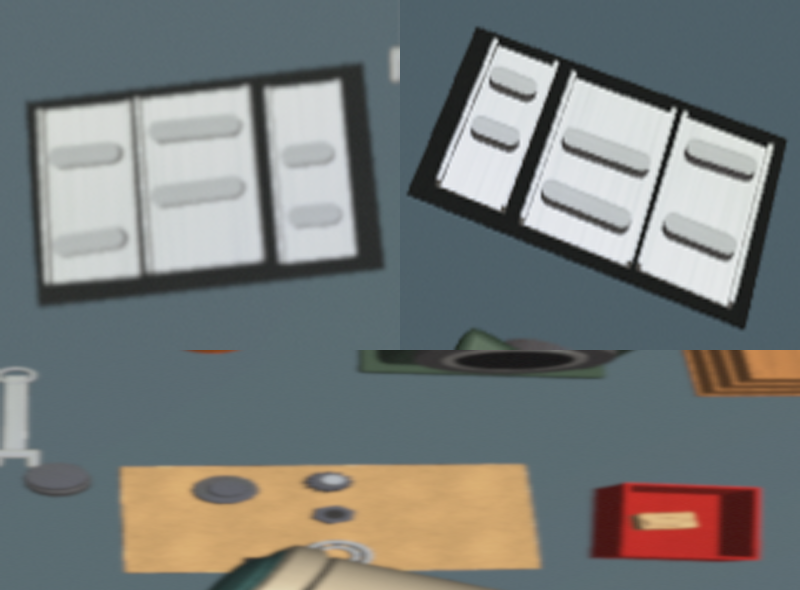

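The picture shows all six keys lying flat and paired across their own channels (left panel (85,155), (195,130), (315,215) and the set keys). The chip is in the red box at (665,521), and the bystanders are unmoved. I'm handing in.

```bash
python3 -c "
from rig import job
print(job.sign_off())"
```

```text
the job is handed in; nothing more can be done
None
```

I laid the three keys flat in their matching channels beside the keys already there, put the wood chunk in the scrap box, left the bystanders in place, and handed the job in at about 25 s; the sign-off gave no verdict.

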